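# Clear the tall salt shaker out of the tea box, shut the lid and snap its hasp home

## Task

The salt shaker is too tall for the wooden tea box and keeps its lid from shutting: lift it out and stand it on the chopping board, keeping it upright all the way. Then shut the lid fully, and swing the steel hasp forward and press it down until it snaps home in its spring catch on the front of the box. Leave the tea carton in the box, and do not disturb the garlic, the mug or the tin.

Things in the scene. Friction and masses are not known exactly. Their poses are not given: they have to be found in the camera images.
- tea_box: Open-topped wooden box fixed to the worktop, 160 (x) x 250 (y) mm, walls and floor 8 mm thick, rim 70 mm high. Origin: centre of its underside; x points from its front (catch side, toward the robot) to its back (hinge side), z up. A wooden block 36 (x) x 90 (y) mm, top at z = 80 mm, stands out from the middle of its front and carries the catch.
- lid (a joint): Lid hinge at the back rim, rad: 0 shut, grows as it opens, 1.2 at most. The lid is a 160 x 250 x 10 mm board; shut, its top is at z = 80 mm. The hinge is stiff: the lid stays where it is put. At the start it leans over the box, so a vertical gripper above the shaker would strike it; there is room for a tilted reach from the front.
- lid_hinge (a point): Point in the middle of the lid's hinge axis (x = 80 mm, y = 0, z = 72 mm in the box's frame). The hinge axis is the box's y. The lid's axes: at 0 rad those of the box.
- lid_edge (a point): Middle of the lid's free front edge, on its outer (upper) face; 160 mm from the hinge.
- hasp (a joint): Hasp hinge on the lid's outer face, rad relative to the lid: 0 pointing forward, snapped in the catch; grows as it is swung up and back (pi/2: square to the lid). It stays where it is left. Its nose meets the catch at about 0.24 and resists (8 to 14 N) until it snaps through near 0.1; merely resting on the cheeks is not snapped.
- hasp_hinge (a point): Middle of the hasp's hinge pin, 127 mm from the lid's hinge toward the lid's front edge and 8 mm above the lid's outer face; the pin is parallel to the box's y.
- hasp_stud (a point): Top of the thumb stud (13 mm across, 14 mm tall) at the hasp's nose: 50 mm along the strap from the pin, 16 mm above the strap's middle plane; snapped home it is at z = 104 mm. Strap: steel, 22 mm wide, 4 mm thick. Axes are the hasp's: x along the strap from nose to pin, z out of its upper face.
- salt_shaker: Glass salt shaker with a grey metal cap, 44 mm across, 90 mm tall, about 0.1 kg, standing in the box to the left or right of its middle. Origin: centre of its underside; z its axis. The cap (from z = 66 mm up) is 34 mm across.
- chopping_board: Wooden chopping board fixed flat on the worktop, 240 (own x) x 340 (own y) x 21 mm with rounded corners; origin: centre of its underside, own z up, its own y lies about away from or toward the robot.
- tea_carton: Small paper tea carton, 36 x 56 x 39 mm, lying in the box on the other side from the shaker; it stays there. Origin: centre of its underside.
- garlic: Garlic bulb, 60 x 57 x 58 mm, on the far part of the board; bystander. Origin: centre of its underside.
- tea_mug: White mug, 78 mm across, 97 mm tall, on the left of the box; bystander. Origin: centre of its underside.
- tomato_tin: Low tin, 75 mm across, 58 mm tall, behind the box to the right; bystander. Origin: centre of its underside.
- catch (a point): Middle of the spring catch: two sprung steel cheeks 13 mm to either side in y, between which the hasp's nose snaps. In the box's frame at x = -97 mm, y = 0, z = 98 mm (the height of the cheeks' tops).

How it is judged (in metres and radians):
On the way, in this order (a step that is already met when the one before it is completed fails the run):
1. the salt shaker stands upright on the chopping board, let go (x of salt_shaker in the frame of chopping_board between -0.12 and 0.12 m and y of salt_shaker in the frame of chopping_board between -0.17 and 0.17 m and height (world z) of salt_shaker between 0.015 and 0.027 m and angle between salt_shaker's own z axis and vertical below 0.1 rad and contact force between the fingers and salt_shaker below 0.2 N), for 0.2 s.
2. the lid is fully shut (value of joint lid below 0.03 rad), for 0.2 s.
3. the hasp has snapped home (value of joint hasp below 0.06 rad and value of joint lid below 0.03 rad), for 0.2 s.
At the end, for the whole second after the job is handed in: The hasp is snapped home in the catch (within 0.06 rad) over the fully shut lid (within 0.03 rad); the salt shaker stands still and upright (within 0.1 rad) with its centre over the chopping board; the tea carton is in the box (all of step 3 and x of salt_shaker in the frame of chopping_board between -0.12 and 0.12 m and y of salt_shaker in the frame of chopping_board between -0.17 and 0.17 m and height (world z) of salt_shaker between 0.015 and 0.027 m and angle between salt_shaker's own z axis and vertical below 0.1 rad and linear speed of salt_shaker below 0.02 m/s and x of tea_carton in the frame of tea_box between -0.075 and 0.075 m and y of tea_carton in the frame of tea_box between -0.12 and 0.12 m and height (world z) of tea_carton below 0.06 m); the robot touches nothing.
It fails at once if the salt shaker is tipped by more than 0.6 rad (angle between salt_shaker's own z axis and vertical above 0.6 rad).
It fails at once if a bystander (garlic, mug or tin) is shifted by more than 30 mm (distance of any of garlic, tea_mug, tomato_tin from where it was at the start of the episode above 0.03 m).
It also fails if it takes over 67 s, if anything falls off the work surface, if the arm or the gripper's body presses on something with over 40 N, if the wrist force passes 120 N, or if a joint passes its speed limit or range.

## Robot

A 6-joint arm with a two-finger parallel gripper is mounted at the origin on a cart in front of the work surface, level with it; the furniture and walls round the work are solid. World frame = base frame: x ahead of the robot, y to its left, z up, the work surface at z = 0. Lengths are in mm, angles in degrees, forces in N, time in s.
With the tool pointing down it reaches from about 350 to 850 mm from the base axis. Payload 8.1 kg.
Tool frame: the origin (TCP) lies midway between the tips of the shut fingers; the grasp point (between the pads) lies 19 mm behind it; x points along the fingers, y is the direction in which the jaws open and shut, and the axes are right-handed (so a half turn about x gives the same grasp; the last joint's range is limited). The gripper opens to 85 mm and grips with 20 to 120 N. Pads are 22 mm wide; open, the fingers measure 114 mm over their backs; the gripper's body (76 mm by 85 mm) begins 54 mm behind the grasp point. The pads swing forward as they close: fully open they stand 13 mm farther back than shut.
Start: joints at [-81.039, 7.471, 85.268, -0, 87.261, -4.893], TCP at [143.691, -582.545, 231.292] pointing down, gripper open.
Joint ranges: [-169.43, 169.43], [-51.17, 129.36], [1.28, 143.12], [-76.62, 256.62], [0, 156.53], [-152.29, 152.29]. Speed limits (degrees/s): [136.94, 136.94, 159.86, 180, 180, 180].

## Interface

Orientations are given as [roll, pitch, yaw] about the fixed x, y, z axes, in that order (R = Rz(yaw) Ry(pitch) Rx(roll)).
In Python, from bench import r gives the robot as it stands.
- The arm moves only by the tool move_arm, never from a script. Its argument "deltas" is a list of rows, each a list of 2 entries, a list of its own where there are three numbers: the shift along the tool's x, y, z in mm, then the turn about the tool's x in degrees. A call has 1 to 12 rows; each row is the pose to reach, as a shift and turn from the pose measured when the call began, along the tool's axes at that moment; what a row does not reach only later rows make up. A row lasts 1/8 s, in which the tool goes at most 62.5 mm and 10.7 degrees, less where a joint would pass 70% of its speed; a pose out of reach is approached as far as the arm can. A call with a gripper value outside its range is refused whole. "jaw" is the opening, from -1 (shut) to 1 (fully open), set as the call begins (left out, the last holds). The fingers move at their own pace and stop on an object; "squeeze" is the grip in N (left out, the last holds). Time passes only in rows, so rows that repeat a pose let the fingers close. It gives the time, the measured TCP pose, the force and the opening at its end, in the units of the state.
- r.sense(): the state, without advancing time (a new reading comes with each control period).
- r.snapshot(name): name is "side" or "top"; returns (picture, depth): 400x640x3 uint8, red, green, blue; 400x640 float32, mm along the optical axis (not along the pixel's ray), 0 where there is no reading.
- r.get_calibration(name): a dict with "fovy" (degrees; the focal length in pixels is half the picture's height over the tangent of half this angle, whatever the lens; pixels are square), "cx", "cy" (the principal point, pixels), "position" and "attitude" of the camera in the world. Camera axes: x right, y down, z forward; pixel columns grow to the right and rows downward; lengths in mm; the calibration is good to about 2 mm. A picture is of the moment at which its call begins. get_calibration takes no time and is no camera call.
- r.hand_in(): hands the job in, once; it reports no verdict.
The state is a dict: "time": time; "joint_pos": joint angles; "qd": joint speeds; "joint_efforts": joint torques, N m; "tool_pos": TCP position; "tcp_rot": TCP orientation; "ft_force": force on the tool from outside, world axes, zero at the start; "wrist_torque": the same for the moment, N m; "finger_gap": finger opening in mm.
Only numpy, scipy, OpenCV 4.12 (cv2) and the standard library are available. Lean on these libraries where they do the work, as an engineer would, in place of code of your own. Each camera call takes 0.05 s, during which the arm holds its last target. There are 200 camera calls.

## Working session

There is one attempt and no reset: what is moved stays moved. The work goes in short steps, Python scripts to look and compute and a tool call to move; the robot and the scene stay as the last step left them, time stands still between calls to the robot, and variables do not carry over. Pictures are saved under pics/ and viewed, about 8 in all and at most 12, crops included, and the job is handed in when it is done.

Besides the shell and the picture viewer there is one more tool, called after "Call:" by a JSON object that holds its "api" and its "payload", one argument or row to a line. move_arm: Moves the arm, as the interface text tells. Its arguments: {"type":"object","properties":{"deltas":{"type":"array","items":{"type":"array"}},"jaw":{"type":"number"},"squeeze":{"type":"number"}},"required":["deltas"]}

```bash
mkdir -p pics; ls
cat > h.py <<'E'
import numpy as np,cv2
from bench import r
from scipy.spatial.transform import Rotation as R
def snap(n,f):
    p,d=r.snapshot(n); cv2.imwrite('pics/'+f+'.png',p[:,:,::-1]); np.save('pics/'+f+'.npy',d); return p,d
E
python3 - <<'E'
from h import *
for n in('side','top'):
    print(n,r.get_calibration(n)); snap(n,n+'0')
print(r.sense())
E
```

```text
pics
side {'fovy': 53.01101062431566, 'cx': 320.5130717106654, 'cy': 201.68198454931124, 'position': array([ 640.51112166, -877.45734355,  671.23817222]), 'attitude': array([-122.68448663,   -0.28631988,    3.37654795])}
top {'fovy': 57.15437531681111, 'cx': 323.506049290197, 'cy': 207.16500356860774, 'position': array([ 396.71025784,   14.8784869 , 1093.73934101]), 'attitude': array([-1.67013664e+02, -2.58913860e-02, -8.57798140e+01])}
{'time': 0.1, 'joint_pos': array([-8.10377460e+01,  7.51147110e+00,  8.53251025e+01, -6.09709179e-04,
        8.72616192e+01, -4.89364742e+00]), 'qd': array([-0.05397866,  0.01688274, -0.06589257, -0.1368835 ,  0.05168907,
        0.01504887]), 'joint_efforts': array([ 1.24304421e-03, -5.70950997e+01, -5.01942945e+01, -1.96395004e-04,
        8.10916565e-03,  1.31422280e-05]), 'tool_pos': array([ 143.62052853, -582.03098473,  230.32236944]), 'tcp_rot': array([-94.53832065,  89.90180531,  99.31761042]), 'ft_force': array([ 0.06252656, -0.73617933,  0.97800815]), 'wrist_torque': array([ 0.0332504 , -0.04129329,  0.0004537 ]), 'finger_gap': 85.53499902508071}
```

View pics/side0.png

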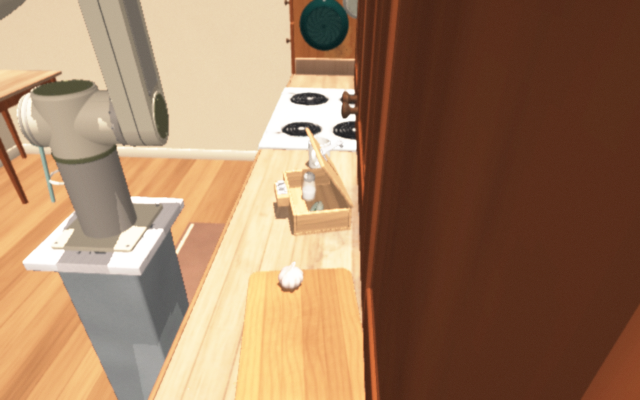

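View pics/top0.png

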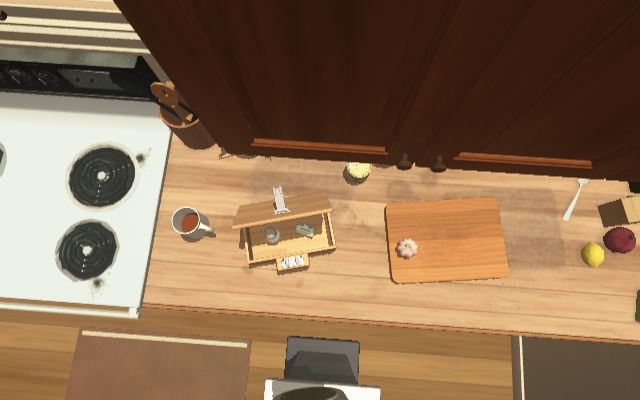

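Side view: box around (320,205) with lid leaning and the shaker near (309,187); board below with the garlic at (291,277). Top view: box centre about (290,235), shaker (272,236), carton (305,230), lid edge (233,225)-(335,208), hasp (280,200) standing back, board (447,240), garlic (407,248), and overhead cabinets in rows <160.

```bash
cat >> h.py <<'E'
def ray(n,u,v):
    c=r.get_calibration(n); f=200/np.tan(np.radians(c['fovy']/2))
    d=R.from_euler('xyz',c['attitude'],degrees=True).apply(np.array([(u-c['cx'])/f,(v-c['cy'])/f,1.]))
    return np.array(c['position']),d
def dep(n,d,u,v,k=1):
    z=np.median(d[v-k:v+k+1,u-k:u+k+1]); p,q=ray(n,u,v); return p+q*z
def plane(n,u,v,z):
    p,q=ray(n,u,v); return p+q*(z-p[2])/q[2]
E
python3 - <<'E'
from h import *
d=np.load('pics/top0.npy')
for nm,u,v in [('cap',272,234),('cap2',272,238),('carton',305,230),('lidL',236,226),('lidR',333,210),('lidbackL',236,210),('lidbackR',327,197),('hasp tip',278,188),('hasp base',282,211),('frontL',250,263),('frontR',333,250),('block',292,263),('boardTL',388,206),('boardTR',496,199),('boardBR',505,274),('boardBL',400,281),('garlic',407,247),('mug',190,221),('tin',358,172),('cab',320,150),('cab2',440,155),('cabhi',320,100),('wt',360,230)]:
    print(nm,dep('top',d,u,v).round(0))
p=cv2.imread('pics/top0.png'); cv2.imwrite('pics/c1.png',cv2.resize(p[170:290,170:350],(792,528),interpolation=cv2.INTER_CUBIC))
E
```

```text
cap [541. 167.  96.]
cap2 [531. 167.  84.]
carton [568.  81.  38.]
lidL [537. 239. 211.]
lidR [641.   3.   1.]
lidbackL [620. 299.  -0.]
lidbackR [650.  24. 121.]
hasp tip [640. 146. 211.]
hasp base [587. 134. 189.]
frontL [459. 223.  67.]
frontR [517.  -4.  24.]
block [467. 106.  82.]
boardTL [ 661. -160.   21.]
boardTR [ 712. -493.    2.]
boardBR [ 485. -502.   22.]
boardBL [ 443. -202.   22.]
garlic [ 535. -209.   71.]
mug [570. 421.  33.]
tin [750. -62.  54.]
cab [668.  41. 415.]
cab2 [ 666. -188.  435.]
cabhi [668.  40. 608.]
wt [586. -82.   3.]
```

View pics/c1.png

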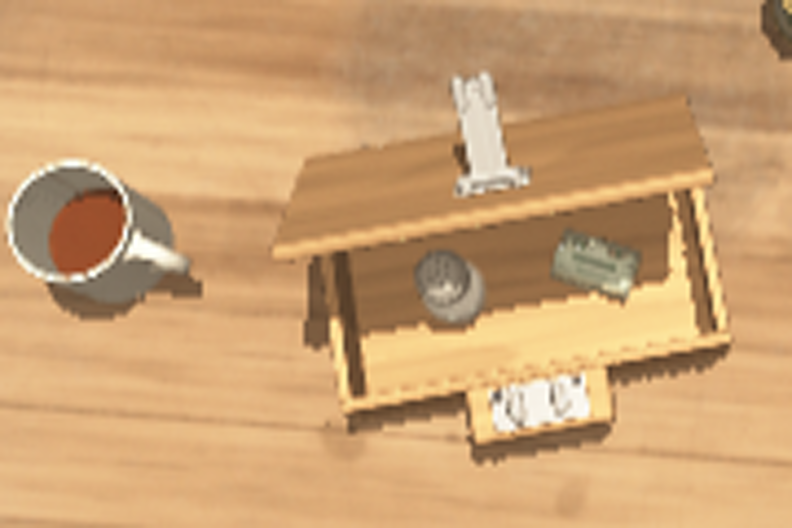

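The crop shows: shaker cap centre near crop (440,275) → image (270,232.5), front rim corners near (249,263) and (336,248), lid free edge crossing above the box, and the hasp leaning back from the lid. Moves can only yaw the tool, so a vertical reach is needed: first push the lid fully open, then go in.

```bash
cat > g.py <<'E'
from h import *
d=np.load('pics/top0.npy')
c=lambda x,y:(170+x/4.4,170+y/4.4)
fl=plane('top',*c(345,413),70); fr=plane('top',*c(731,344),70)
yv=(fl-fr)[:2]; L=np.hypot(*yv); yv/=L; xv=np.array([yv[1],-yv[0]])
ctr=(fl+fr)[:2]/2+80*xv
yaw=np.degrees(np.arctan2(xv[1],xv[0]))
def loc(p): q=np.array(p)[:2]-ctr; return np.array([q@xv,q@yv])
def wor(x,y): return ctr+x*xv+y*yv
E
python3 - <<'E'
from g import *
print('L',L,'ctr',ctr,'yaw',yaw)
sh=plane('top',*c(441,273),98);print('sh',sh,loc(sh))
for nm,u,v in [('blockFL',474,440),('blockFR',613,420)]: print(nm,loc(plane('top',*c(u,v),80)))
# lid edge: sample depth points just on top face near edge
for u,v in [(300,240),(400,215),(560,185),(680,165),(400,170),(600,140)]:
    q=dep('top',d,*[int(round(t)) for t in c(u,v)],k=0);print('lid',loc(q).round(),q[2].round(), 'ang',np.degrees(np.arctan2(q[2]-72,80-loc(q)[0])).round(1))
for u,v in [(473,78),(490,180),(480,120)]:
    q=dep('top',d,*[int(round(t)) for t in c(u,v)],k=0);print('hasp',loc(q).round(),q[2].round())
B=[plane('top',u,v,21)[:2] for u,v in[(386,203),(497,197),(508,276),(397,283)]]
print('board',np.round(B),np.mean(B,0)); print('shaker cloud median', loc(dep('top',d,270,233)))
E
```

```text
L 246.54510605546557 ctr [564.64438874 127.26637831] yaw 14.348874667770383
sh [545.22267404 171.77100957  98.        ] [-7.78646493 47.92949165]
blockFL [-111.57922367   44.91688235]
blockFR [-114.62582382  -41.89860917]
lid [  3. 110.] 210.0 ang 60.8
lid [10. 54.] 199.0 ang 61.2
lid [ 13. -37.] 196.0 ang 61.5
lid [  10. -107.] 200.0 ang 61.1
lid [51. 59.] 136.0 ang 65.7
lid [ 48. -63.] 139.0 ang 64.7
hasp [78. -0.] 211.0
hasp [24.  3.] 187.0
hasp [56.  1.] 205.0
board [[ 670. -154.]
 [ 713. -487.]
 [ 480. -511.]
 [ 437. -194.]] [ 575.10811309 -336.49200965]
shaker cloud median [-10.03278645  49.08917044]
```

```bash
cat >> g.py <<'E'
ctr=ctr+2*xv   # block front suggests ~2 mm further back
def plan(x,y,z,rel=0,local=True):
    """deltas to put TCP at box-local (x,y), world z; jaw along box y + rel deg"""
    s=r.sense(); M=R.from_euler('xyz',s['tcp_rot'],degrees=True).as_matrix()
    t=np.r_[wor(x,y) if local else (x,y),z]; D=M.T@(t-s['tool_pos'])
    a=np.radians(yaw+90+rel); j=np.array([np.cos(a),np.sin(a),0])
    ph=np.degrees(np.arctan2(j@M[:,2],j@M[:,1])); ph=(ph+90)%180-90
    print('delta',D.round(1),'turn',round(ph,1),'t',t.round(),'now',s['tool_pos'].round(),'loc',loc(s['tool_pos']).round(1),'gap',s['finger_gap'].round(1),'F',s['ft_force'].round(1),'j',s['joint_pos'].round(),'time',s['time'])
    return M
E
python3 -c "
from g import *
print(plan(-65,0,195).round(2))"
```

```text
Traceback (most recent call last):
  File "g.py", line 17, in plan
    print('delta',D.round(1),'turn',round(ph,1),'t',t.round(),'now',s['tool_pos'].round(),'loc',loc(s['tool_pos']).round(1),'gap',s['finger_gap'].round(1),'F',s['ft_force'].round(1),'j',s['joint_pos'].round(),'time',s['time'])
                                                                                                                                  ^^^^^^^^^^^^^^^^^^^^^
AttributeError: 'float' object has no attribute 'round'
```

```bash
sed -i "s/s\['finger_gap'\].round(1)/round(s['finger_gap'],1)/" g.py
python3 -c "
from g import *
print(plan(-65,0,195).round(2))"
```

```text
delta [  36.4 -587.2 -515.6] turn -0.5 t [504. 112. 195.] now [ 144. -582.  230.] loc [-585.7 -582.8] gap 85.5 F [ 0.1 -0.7  1. ] j [-81.   8.  85.  -0.  87.  -5.] time 0.1
[[-0.    0.24 -0.97]
 [ 0.   -0.97 -0.24]
 [-1.   -0.   -0.  ]]
```

Call:
{"api": "move_arm", "payload": {
  "deltas": [
    [[0,-40,-35],0],
    [[0,-80,-70],0],
    [[0,-130,-115],0],
    [[0,-175,-155],0],
    [[0,-220,-195],0],
    [[0,-270,-235],0],
    [[0,-320,-280],0],
    [[0,-365,-320],0],
    [[0,-410,-360],0],
    [[0,-460,-400],0],
    [[0,-500,-440],0],
    [[0,-545,-480],0]
  ],
  "jaw": -1
}}

```text
time: 1.6
tool_pos: [479.7, 64.1, 231.1]
tcp_rot: [-97.9, 89.9, 96.0]
ft_force: [0.7, -1.0, 0.4]
finger_gap: 0.0
```

```bash
python3 -c "
from g import *
plan(-65,0,195)"
```

```text
delta [ 36.2 -40.4 -34.6] turn -0.5 t [504. 112. 195.] now [480.  64. 231.] loc [-100.   -40.2] gap 0.0 F [ 0.7 -1.   0.4] j [  1. -11. 103.   0.  88.  78.] time 1.6
```

Call:
{"api": "move_arm", "payload": {
  "deltas": [
    [[0,-40,-20],0],
    [[36,-40,-35],0],
    [[36,-40,-45],0],
    [[36,-40,-55],0],
    [[36,-40,-65],0],
    [[36,-40,-75],0],
    [[36,-40,-85],0],
    [[36,-40,-95],0],
    [[36,-40,-103],0],
    [[36,-40,-110],0],
    [[36,-40,-116],0],
    [[36,-40,-116],0]
  ]
}}

```text
time: 3.1
tool_pos: [576.0, 129.1, 195.0]
tcp_rot: [-4.7, 89.0, -170.8]
ft_force: [-47.1, -11.7, 26.8]
finger_gap: 0.1
```

```bash
python3 -c "
from g import *
plan(21,0,195); snap('top','top1')"
```

```text
delta [ -0.1  -1.2 -11.5] turn -0.5 t [587. 133. 195.] now [576. 129. 195.] loc [ 9.4 -1.1] gap 0.1 F [-47.1 -11.7  26.8] j [ 8.  8. 89. -0. 84. 84.] time 3.1
```

```bash
python3 -c "
from g import *
p,d=snap('side','side1')
q=cv2.imread('pics/top1.png');a=cv2.resize(q[150:290,180:380],(800,560),interpolation=cv2.INTER_CUBIC)[:,:400]
b=cv2.resize(p[100:250,255:365,::-1],(400,545),interpolation=cv2.INTER_CUBIC)
a=cv2.resize(q[160:290,220:340],(400,433));o=np.zeros((560,800,3),np.uint8);o[:433,:400]=a;o[:545,400:]=b;cv2.imwrite('pics/c2.png',o)"
```

```text
(no output)
```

View pics/c2.png

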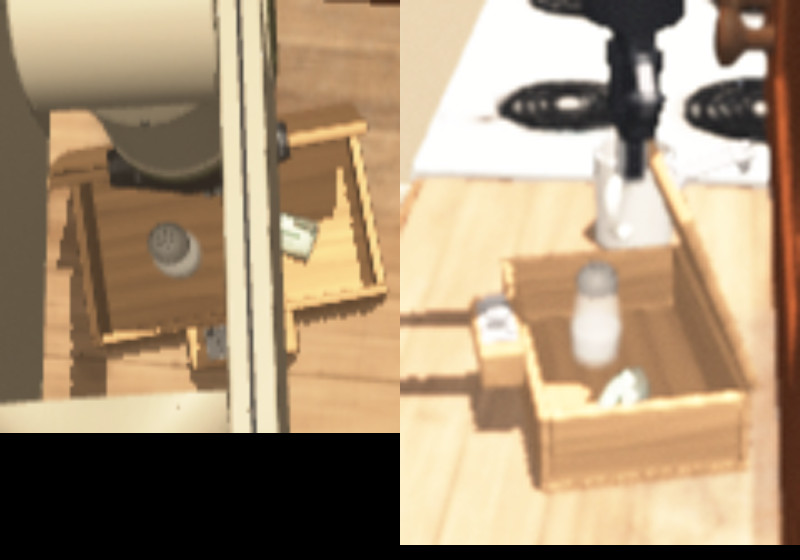

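Call:
{"api": "move_arm", "payload": {
  "deltas": [
    [[0,0,15],0],
    [[0,-10,32],0],
    [[0,-30,33],0],
    [[0,-49,33],0],
    [[20,-49,33],0],
    [[40,-49,33],0],
    [[60,-49,33],0],
    [[75,-49,33],0],
    [[75,-49,33],0]
  ],
  "jaw": 0.5
}}

```text
time: 4.32
tool_pos: [529.8, 168.0, 118.5]
tcp_rot: [-4.2, 88.9, -170.3]
ft_force: [0.1, -0.2, -0.3]
finger_gap: 64.0
```

```bash
python3 -c "
from g import *
plan(-23,48,76); snap('side','side2')
p=cv2.imread('pics/side2.png');cv2.imwrite('pics/c3.png',cv2.resize(p[90:250,240:390],(562,600),interpolation=cv2.INTER_CUBIC))"
```

```text
delta [42.4  0.1 -3.5] turn -0.5 t [532. 169.  76.] now [530. 168. 119.] loc [-25.7  48.1] gap 64.0 F [ 0.1 -0.2 -0.3] j [12.  6. 98.  0. 76. 88.] time 4.325
```

View pics/c3.png

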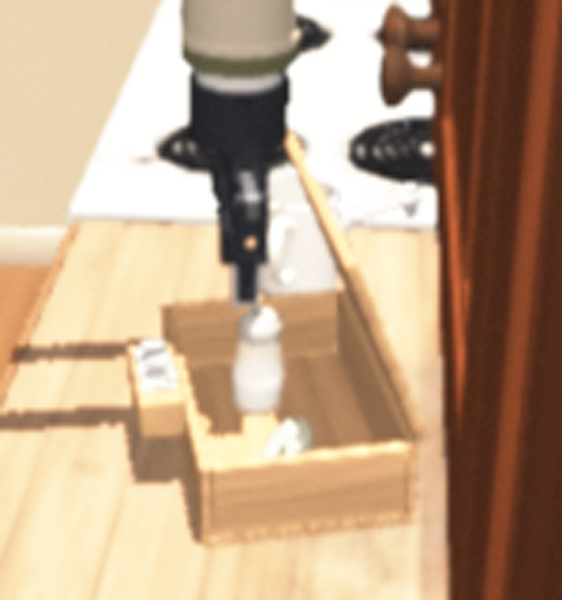

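The picture shows the gripper body (right edge ~287) just clear of the lid's free edge (290,140), fingers over the cap at (250,300). Descend straight.

Call:
{"api": "move_arm", "payload": {
  "deltas": [
    [[12,0,0],0],
    [[24,0,0],0],
    [[34,0,0],0],
    [[41,0,0],0],
    [[41,0,0],0]
  ]
}}

```text
time: 5.0
tool_pos: [529.3, 168.0, 78.1]
tcp_rot: [-4.2, 88.9, -170.4]
ft_force: [-0.1, -0.0, 0.1]
finger_gap: 64.4
```

Call:
{"api": "move_arm", "payload": {
  "deltas": [
    [[0,0,0],0],
    [[0,0,0],0],
    [[0,0,0],0],
    [[0,0,0],0],
    [[0,0,0],0],
    [[0,0,0],0]
  ],
  "jaw": -1,
  "squeeze": 20
}}

```text
time: 5.75
tool_pos: [529.7, 168.2, 78.5]
tcp_rot: [-4.8, 89.0, -170.9]
ft_force: [-1.0, 1.4, 5.1]
finger_gap: 27.1
```

```bash
python3 -c "
from g import *
plan(-23,48,76); snap('side','side3')
p=cv2.imread('pics/side3.png');cv2.imwrite('pics/c4.png',cv2.resize(p[90:250,240:390],(562,600),interpolation=cv2.INTER_CUBIC))"
```

```text
delta [ 2.5  0.3 -2.8] turn -0.5 t [532. 169.  76.] now [530. 168.  79.] loc [-25.7  48.3] gap 27.1 F [-1.   1.4  5.1] j [ 12.   9. 100.   0.  72.  88.] time 5.75
```

View pics/c4.png

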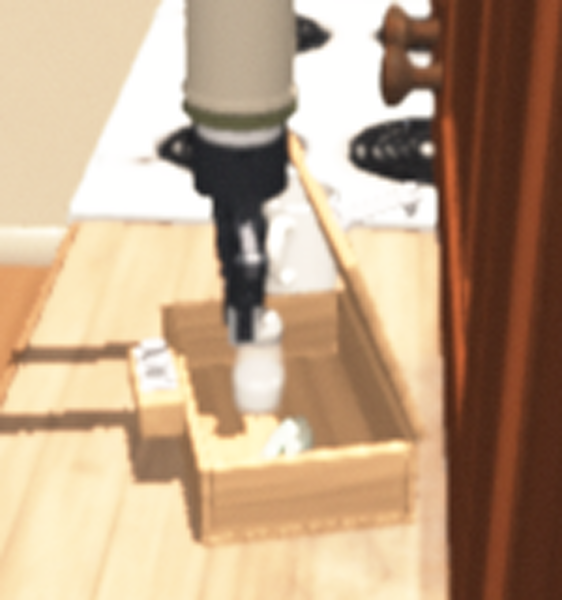

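Gap of 27 mm means the pads hold only a front chord of the cap (axis about 10 mm behind pad edge). I'll open and edge 7 mm nearer while watching the force.

Call:
{"api": "move_arm", "payload": {
  "deltas": [
    [[0,0,0],0],
    [[0,0,0],0],
    [[0,0,0],0],
    [[0,0,-2],0],
    [[0,0,-4],0],
    [[0,0,-6],0],
    [[0,0,-7],0],
    [[0,0,-7],0]
  ],
  "jaw": 0.3
}}

```text
time: 6.8
tool_pos: [534.4, 169.3, 78.3]
tcp_rot: [-3.6, 88.7, -169.7]
ft_force: [-17.6, -5.1, 10.5]
finger_gap: 55.8
```

Call:
{"api": "move_arm", "payload": {
  "deltas": [
    [[0,0,0.5],0],
    [[0,0,0.5],0],
    [[0,0,0.5],0],
    [[0,0,0.5],0],
    [[0,0,0.5],0]
  ],
  "jaw": -1,
  "squeeze": 20
}}

```text
time: 7.42
tool_pos: [534.0, 169.3, 78.4]
tcp_rot: [-3.7, 88.7, -169.8]
ft_force: [-4.0, -0.4, 4.7]
finger_gap: 30.0
```

Call:
{"api": "move_arm", "payload": {
  "deltas": [
    [[0,0,3],0],
    [[0,0,6],0],
    [[0,0,10],0],
    [[0,0,14],0],
    [[0,0,18],0],
    [[0,0,18],0]
  ]
}}

```text
time: 8.18
tool_pos: [516.0, 164.8, 78.6]
tcp_rot: [-3.6, 88.7, -169.7]
ft_force: [0.3, 0.2, -0.7]
finger_gap: 30.4
```

```bash
python3 -c "
from g import *
plan(-23,48,76); snap('side','side4')
p=cv2.imread('pics/side4.png');cv2.imwrite('pics/c5.png',cv2.resize(p[90:250,240:390],(562,600),interpolation=cv2.INTER_CUBIC))"
```

```text
delta [  2.2   0.3 -16.9] turn -0.5 t [532. 169.  76.] now [516. 165.  79.] loc [-39.8  48.5] gap 30.4 F [ 0.3  0.2 -0.7] j [ 12.   7. 102.   0.  72.  88.] time 8.175
```

View pics/c5.png

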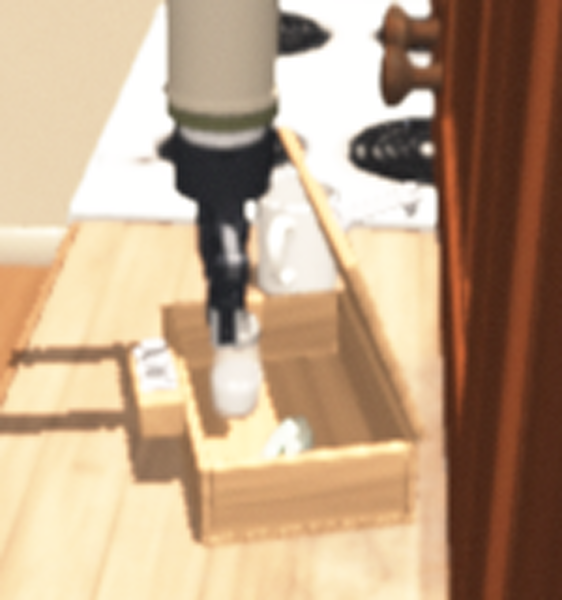

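It dragged along: shaker now ~(237,375) in the crop, clear of its old spot. Release, re-centre, regrip.

Call:
{"api": "move_arm", "payload": {
  "deltas": [
    [[0,0,0],0],
    [[0,0,0],0],
    [[0,0,0],0],
    [[0,0,-4],0],
    [[0,0,-9],0],
    [[0,0,-14],0],
    [[0,0,-15],0],
    [[0,0,-15],0]
  ],
  "jaw": 0.3
}}

```text
time: 9.22
tool_pos: [530.8, 168.5, 78.2]
tcp_rot: [-3.7, 88.7, -169.8]
ft_force: [-0.5, -0.1, -0.8]
finger_gap: 55.3
```

Call:
{"api": "move_arm", "payload": {
  "deltas": [
    [[1,0,0],0],
    [[2,0,0],0],
    [[2,0,0],0],
    [[2,0,0],0],
    [[2,0,0],0],
    [[2,0,0],0]
  ],
  "jaw": -1,
  "squeeze": 20
}}

```text
time: 9.98
tool_pos: [531.3, 168.6, 77.0]
tcp_rot: [-3.9, 88.7, -170.0]
ft_force: [0.2, 1.0, 5.1]
finger_gap: 31.9
```

Call:
{"api": "move_arm", "payload": {
  "deltas": [
    [[0,0,0],0],
    [[0,0,6],0],
    [[0,0,12],0],
    [[-5,0,15],0],
    [[-10,0,15],0],
    [[-20,0,17],0],
    [[-30,0,20],0],
    [[-30,0,20],0]
  ],
  "squeeze": 40
}}

```text
time: 10.98
tool_pos: [513.3, 164.1, 108.9]
tcp_rot: [-4.0, 88.9, -170.2]
ft_force: [0.4, 0.3, -0.8]
finger_gap: 31.2
```

```bash
python3 -c "
from g import *
plan(-23,48,76); snap('side','side5')
p=cv2.imread('pics/side5.png');cv2.imwrite('pics/c6.png',cv2.resize(p[90:250,240:390],(562,600),interpolation=cv2.INTER_CUBIC))"
```

```text
delta [ 32.5   0.3 -20.2] turn -0.5 t [532. 169.  76.] now [513. 164. 109.] loc [-42.6  48.4] gap 31.2 F [ 0.4  0.3 -0.8] j [ 12.   4. 102.   0.  75.  88.] time 10.975
```

View pics/c6.png

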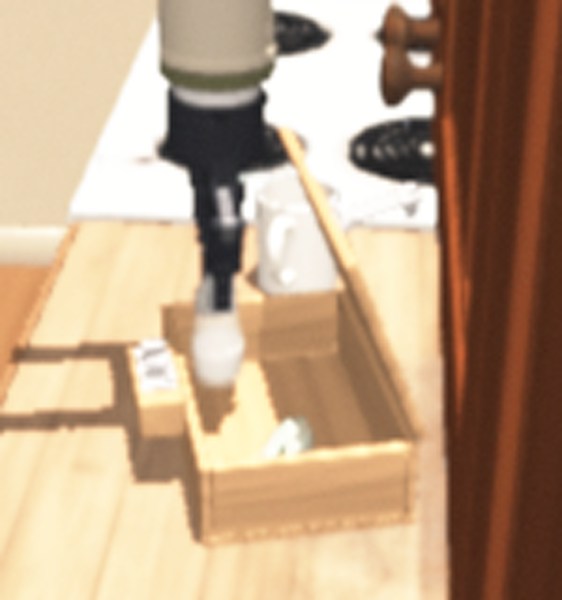

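```bash
python3 -c "
from g import *
plan(540,-380,230,local=False)"
```

```text
delta [-120.4  534.5  106.6] turn -0.5 t [ 540 -380  230] now [513. 164. 108.] loc [-42.9  48.4] gap 31.4 F [ 0.4 -0.2 -0.3] j [ 12.   5. 102.   0.  75.  88.] time 11.025
```

Call:
{"api": "move_arm", "payload": {
  "deltas": [
    [[-15,0,0],0],
    [[-35,0,2],0],
    [[-60,0,4],0],
    [[-85,0,7],0],
    [[-105,10,10],0],
    [[-118,28,12],0],
    [[-120,50,15],0],
    [[-120,80,20],0],
    [[-120,115,25],0],
    [[-120,150,32],0],
    [[-120,185,40],0],
    [[-120,220,48],0]
  ]
}}

```text
time: 12.52
tool_pos: [521.0, -63.1, 228.7]
tcp_rot: [-3.9, 88.8, -170.1]
ft_force: [-0.1, 0.1, -1.1]
finger_gap: 30.9
```

```bash
python3 -c "
from g import *
plan(540,-380,230,local=False)"
```

```text
delta [ -0.5 312.3  57.2] turn -0.5 t [ 540 -380  230] now [521. -63. 229.] loc [ -91.5 -173.6] gap 30.9 F [-0.1  0.1 -1.1] j [-12.  -3.  96.  -0.  88.  64.] time 12.525
```

Call:
{"api": "move_arm", "payload": {
  "deltas": [
    [[0,35,6],0],
    [[0,75,12],0],
    [[0,115,20],0],
    [[0,155,28],0],
    [[0,195,36],0],
    [[0,235,44],0],
    [[0,265,50],0],
    [[0,290,54],0],
    [[0,305,56],0],
    [[0,312,57],0],
    [[0,312,57],0],
    [[0,312,57],0]
  ]
}}

```text
time: 14.02
tool_pos: [540.3, -378.8, 229.6]
tcp_rot: [-4.8, 88.8, -170.9]
ft_force: [-0.1, 0.3, -1.8]
finger_gap: 31.0
```

```bash
python3 -c "
from g import *
plan(540,-380,100,local=False); p,d=snap('side','side6')
cv2.imwrite('pics/c7.png',cv2.resize(p[100:400,200:400,::-1],(400,600),interpolation=cv2.INTER_CUBIC))"
```

```text
delta [129.5   1.3  -2.2] turn -0.5 t [ 540 -380  100] now [ 540. -379.  230.] loc [-151.  -484.3] gap 31.0 F [-0.1  0.3 -1.8] j [-39.  18.  74.  -1.  89.  37.] time 14.025
```

View pics/c7.png

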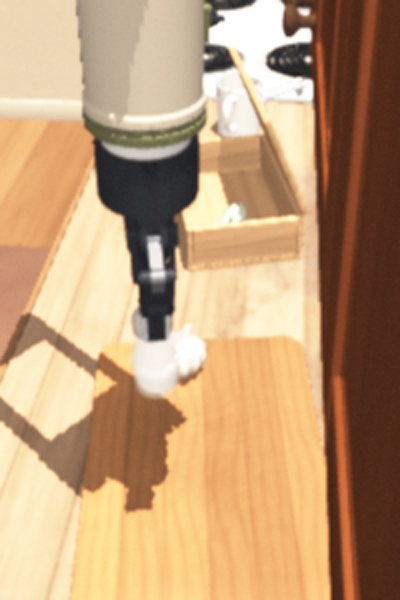

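Held near upright over the near part of the board, garlic well behind. Lowering, with a slow final descent.

Call:
{"api": "move_arm", "payload": {
  "deltas": [
    [[20,0,0],0],
    [[45,0,0],0],
    [[75,0,0],0],
    [[100,0,0],0],
    [[118,0,0],0],
    [[126,0,0],0],
    [[130,0,0],0],
    [[130,0,0],0]
  ]
}}

```text
time: 15.08
tool_pos: [538.0, -379.6, 100.3]
tcp_rot: [-2.1, 88.8, -168.3]
ft_force: [-0.5, 0.5, -0.6]
finger_gap: 31.0
```

Call:
{"api": "move_arm", "payload": {
  "deltas": [
    [[2,0,0],0],
    [[4,0,0],0],
    [[6,0,0],0],
    [[6,0,0],0]
  ]
}}

```text
time: 15.58
tool_pos: [537.7, -379.4, 94.0]
tcp_rot: [-3.1, 88.8, -169.3]
ft_force: [-0.2, -1.1, -1.3]
finger_gap: 31.1
```

Call:
{"api": "move_arm", "payload": {
  "deltas": [
    [[1,0,0],0],
    [[2,0,0],0],
    [[3,0,0],0],
    [[3,0,0],0]
  ]
}}

```text
time: 16.08
tool_pos: [537.6, -379.4, 90.9]
tcp_rot: [-3.5, 88.8, -169.7]
ft_force: [-0.1, -0.0, -1.0]
finger_gap: 31.1
```

Call:
{"api": "move_arm", "payload": {
  "deltas": [
    [[1,0,0],0],
    [[2,0,0],0],
    [[3,0,0],0],
    [[3,0,0],0]
  ]
}}

```text
time: 16.58
tool_pos: [539.0, -379.6, 90.3]
tcp_rot: [1.8, 88.9, -164.3]
ft_force: [0.5, 4.3, 10.0]
finger_gap: 31.1
```

Call:
{"api": "move_arm", "payload": {
  "deltas": [
    [[-0.5,0,0],0],
    [[-0.5,0,0],0],
    [[-0.5,0,0],0],
    [[-0.5,0,0],0],
    [[-0.5,0,0],0],
    [[-20,0,0],0],
    [[-50,0,0],0],
    [[-90,0,0],0],
    [[-130,0,0],0],
    [[-150,0,0],0],
    [[-150,0,0],0]
  ],
  "jaw": 0.4
}}

```text
time: 17.95
tool_pos: [542.5, -379.6, 242.9]
tcp_rot: [14.3, 89.1, -151.8]
ft_force: [-0.0, -0.1, 0.4]
finger_gap: 59.4
```

```bash
python3 -c "
from g import *
plan(60,-70,240); p,d=snap('side','side7')
cv2.imwrite('pics/c8.png',cv2.resize(p[100:400,200:400,::-1],(400,600),interpolation=cv2.INTER_CUBIC))"
```

```text
delta [  -2.1 -417.3 -205.7] turn -0.5 t [642.  75. 240.] now [ 543. -380.  243.] loc [-149.  -485.6] gap 59.4 F [-0.  -0.1  0.4] j [-39.  17.  73.  -1.  90.  37.] time 17.95
```

View pics/c8.png

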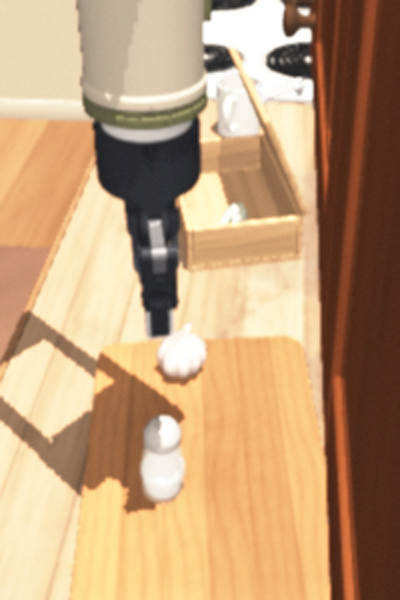

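Shaker stands upright on the board at crop (162,460), well clear of the garlic. Next: go above and behind the lid's left part (y=+95, away from the cabinet), fingers shut.

Call:
{"api": "move_arm", "payload": {
  "deltas": [
    [[-8,-40,-10],0],
    [[-8,-90,-28],0],
    [[-8,-140,-46],0],
    [[-8,-190,-62],0],
    [[-8,-240,-80],0],
    [[-8,-290,-97],0],
    [[-8,-340,-114],0],
    [[-8,-390,-131],0],
    [[-8,-440,-148],0],
    [[-8,-490,-165],0],
    [[-8,-535,-180],0],
    [[-8,-575,-193],0]
  ],
  "jaw": -1
}}

```text
time: 19.5
tool_pos: [589.9, 227.1, 241.0]
tcp_rot: [3.4, 88.7, -162.7]
ft_force: [0.3, 0.1, 0.4]
finger_gap: -0.2
```

```bash
python3 -c "
from g import *
plan(48,95,210);print(loc(wor(0,0)));p,d=snap('top','top8')"
```

```text
delta [31.  -4.6 -1.5] turn -0.4 t [590. 232. 210.] now [590. 227. 241.] loc [47.2 90.4] gap -0.2 F [0.3 0.1 0.4] j [16. 13. 78. -0. 90. 92.] time 19.5
[0. 0.]
```

Call:
{"api": "move_arm", "payload": {
  "deltas": [
    [[15,0,-3],0],
    [[32,0,-3],0],
    [[34,0,7],0],
    [[41,0,22],0],
    [[48,0,33],0],
    [[56,0,44],0],
    [[65,0,54],0],
    [[74,0,63],0],
    [[84,0,71],0],
    [[94,0,78],0],
    [[104,0,84],0],
    [[115,0,90],0]
  ]
}}

```text
time: 21.05
tool_pos: [499.1, 209.6, 127.1]
tcp_rot: [-4.4, 88.7, -170.3]
ft_force: [0.2, 0.1, -0.2]
finger_gap: -0.1
```

```bash
python3 -c "
from g import *
plan(-54,95,78);p,d=snap('top','top9')"
```

```text
delta [49.3  1.1  7.8] turn -0.3 t [491. 206.  78.] now [499. 210. 127.] loc [-45.1  96. ] gap -0.1 F [ 0.2  0.1 -0.2] j [ 17.   4. 100.   0.  77.  93.] time 21.05
```

```bash
cat > lid.py <<'E'
from g import *
import sys
def cloud(n,d):
    c=r.get_calibration(n); f=200/np.tan(np.radians(c['fovy']/2)); v,u=np.mgrid[0:400,0:640]
    P=np.stack([(u-c['cx'])/f*d,(v-c['cy'])/f*d,d],-1)
    W=P@R.from_euler('xyz',c['attitude'],degrees=True).as_matrix().T+c['position']
    q=W[...,:2]-ctr; return np.stack([q@xv,q@yv,W[...,2]],-1)
def prof(n,d,y0,y1,zmax=260):
    P=cloud(n,d)[d>0]; m=(P[:,1]>y0)&(P[:,1]<y1)&(abs(P[:,0])<150)&(P[:,2]<zmax); P=P[m]
    for a in range(-140,150,15):
        s=P[(P[:,0]>=a)&(P[:,0]<a+15)]; 
        if len(s): print(a+7,len(s),s[:,2].min().round(),np.median(s[:,2]).round(),s[:,2].max().round())
if __name__=='__main__': 
    for n in('top','side'):
        p,d=r.snapshot(n); print(n); prof(n,d,float(sys.argv[1]),float(sys.argv[2]))
E
python3 lid.py -118 -70
```

```text
top
-133 83 -5.0 1.0 5.0
-118 85 -6.0 0.0 5.0
-103 83 -3.0 1.0 5.0
-88 122 -5.0 2.0 70.0
-73 106 8.0 73.0 133.0
-58 136 4.0 125.0 131.0
-43 95 117.0 122.0 126.0
-28 90 113.0 116.0 121.0
-13 92 106.0 112.0 116.0
2 88 101.0 107.0 112.0
17 81 96.0 101.0 106.0
32 85 91.0 96.0 101.0
47 83 87.0 92.0 97.0
62 80 82.0 87.0 92.0
77 64 75.0 83.0 86.0
92 1 76.0 76.0 76.0
107 52 -4.0 0.0 4.0
122 72 -5.0 1.0 6.0
137 73 -3.0 0.0 6.0
152 25 -3.0 1.0 5.0
side
-133 55 -2.0 0.0 4.0
-118 59 -2.0 1.0 4.0
-103 53 -1.0 1.0 3.0
-88 81 -2.0 2.0 70.0
-73 74 2.0 71.0 131.0
-58 55 5.0 127.0 131.0
-43 57 20.0 121.0 125.0
-28 49 70.0 117.0 120.0
-13 54 44.0 111.0 115.0
2 49 70.0 106.0 110.0
17 50 2.0 101.0 105.0
32 48 70.0 97.0 101.0
47 52 5.0 92.0 95.0
62 47 67.0 87.0 90.0
77 49 -1.0 82.0 85.0
92 40 -1.0 1.0 75.0
107 39 -2.0 1.0 3.0
```

The lid follows well (now about 19°). Continue down.

Call:
{"api": "move_arm", "payload": {
  "deltas": [
    [[12,-1,3],0],
    [[24,-1,5],0],
    [[36,-1,7],0],
    [[46,-1,8],0],
    [[50,-1,8],0],
    [[52,-1,8],0],
    [[54,-1,8],0],
    [[54,-1,8],0]
  ]
}}

```text
time: 22.2
tool_pos: [489.3, 208.3, 79.3]
tcp_rot: [-2.9, 88.6, -168.8]
ft_force: [-32.0, -11.4, 61.1]
finger_gap: 0.0
```

```bash
python3 lid.py -118 -70 | head -18
python3 - <<'E'
from lid import *
plan(30,0,180)
p,d=snap('side','side10'); P=cloud('side',d)[d>0]
m=(abs(P[:,1])<16)&(P[:,0]<80)&(P[:,0]>-75)&(P[:,2]>92)&(P[:,2]<160);print(P[m][::4].round(0).tolist())
E
```

```text
top
-133 85 -6.0 -0.0 5.0
-118 83 -4.0 0.0 5.0
-103 82 -4.0 0.0 6.0
-88 125 -4.0 2.0 79.0
-73 99 2.0 80.0 85.0
-58 91 75.0 81.0 84.0
-43 95 77.0 81.0 84.0
-28 89 76.0 80.0 85.0
-13 90 76.0 81.0 85.0
2 91 77.0 81.0 86.0
17 89 76.0 81.0 85.0
32 88 77.0 81.0 86.0
47 86 77.0 81.0 86.0
62 87 76.0 81.0 85.0
77 62 74.0 80.0 85.0
92 2 72.0 74.0 76.0
107 60 -2.0 1.0 6.0
delta [-102.8   96.7  -82.8] turn -0.2 t [596. 135. 180.] now [489. 208.  79.] loc [-54.9  97.2] gap -0.0 F [-32.6 -10.6  61.8] j [ 17.   6. 104.   0.  72.  93.] time 22.3
[[-45.0, 10.0, 147.0], [-43.0, 9.0, 144.0], [-42.0, -5.0, 147.0], [-30.0, -1.0, 145.0], [-42.0, -4.0, 144.0], [-30.0, -2.0, 142.0], [-42.0, -7.0, 142.0], [-30.0, -3.0, 139.0], [-42.0, -8.0, 140.0], [-30.0, -4.0, 136.0], [-43.0, -9.0, 137.0], [-43.0, -8.0, 133.0], [-42.0, -6.0, 129.0], [-46.0, 8.0, 115.0], [-46.0, -9.0, 121.0], [-43.0, -7.0, 117.0], [-48.0, 1.0, 106.0], [-48.0, -2.0, 102.0], [-47.0, -11.0, 104.0], [-46.0, -6.0, 94.0]]
```

Lid lies flat at 80–81 mm (shut), hasp standing upright (stud near x=-30, z≈140). Now move behind the hasp.

Call:
{"api": "move_arm", "payload": {
  "deltas": [
    [[-15,0,0],0],
    [[-55,0,0],0],
    [[-100,0,-10],0],
    [[-101,30,-35],0],
    [[-101,65,-55],0],
    [[-101,90,-60],0],
    [[-101,97,-60],0],
    [[-80,97,-60],0],
    [[-55,97,-60],0],
    [[-51,97,-60],0],
    [[-51,97,-60],0]
  ]
}}

```text
time: 23.72
tool_pos: [572.1, 129.6, 128.9]
tcp_rot: [-3.3, 88.6, -169.1]
ft_force: [-0.2, -0.4, 0.7]
finger_gap: 0.1
```

```bash
python3 -c "
from g import *
plan(-16,0,128)"; python3 lid.py -118 -70 | sed -n 5,8p
```

```text
delta [ 1.5  0.5 21.7] turn -0.2 t [551. 124. 128.] now [572. 130. 129.] loc [5.8 0.4] gap 0.1 F [-0.2 -0.4  0.7] j [ 8. 11. 93. -0. 78. 84.] time 23.725
-88 128 -4.0 2.0 82.0
-73 96 63.0 81.0 84.0
-58 95 76.0 81.0 85.0
-43 90 76.0 81.0 86.0
```

Call:
{"api": "move_arm", "payload": {
  "deltas": [
    [[1,0,12],0],
    [[1,0,22],0],
    [[0,0,30],0],
    [[-1,0,38],0],
    [[-2,0,46],0],
    [[-3,0,55],0],
    [[-1,0,63],0],
    [[2,0,73],0],
    [[6,0,82],0],
    [[11,0,90],0],
    [[14,0,97],0],
    [[14,0,100],0]
  ]
}}

```text
time: 25.32
tool_pos: [475.3, 104.9, 118.1]
tcp_rot: [-2.9, 88.7, -168.8]
ft_force: [0.5, -0.4, -0.2]
finger_gap: 0.1
```

Run:
```python
from lid import *
plan(-97,0,102)
p,d=snap('side','side11')
cv2.imwrite('pics/c9.png',cv2.resize(p[120:250,240:370,::-1],(600,600),interpolation=cv2.INTER_CUBIC))
```

```text
delta [16.2  0.5  2.5] turn -0.2 t [473. 104. 102.] now [475. 105. 118.] loc [-94.1   0.5] gap 0.1 F [ 0.5 -0.4 -0.2] j [  6.  -4. 109.  -0.  76.  82.] time 25.325
```

View pics/c9.png

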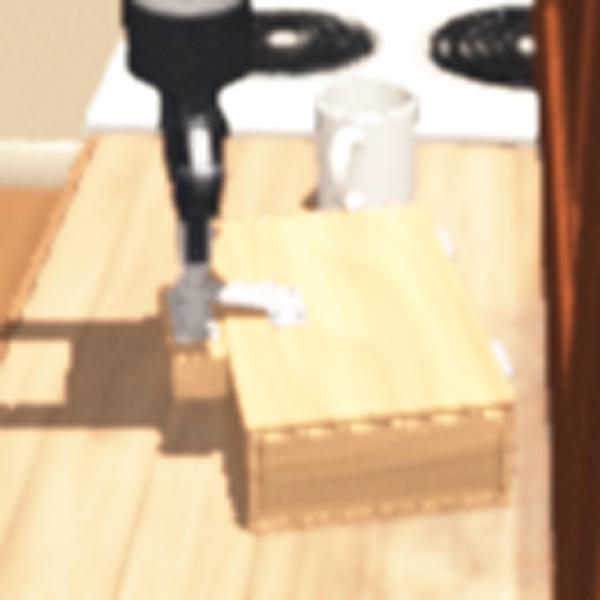

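The hasp lies forward with its nose at the catch under the fingertips (195,270) and the lid is flat. Press straight down.

Call:
{"api": "move_arm", "payload": {
  "deltas": [
    [[3,0,2],0],
    [[6,0,3],0],
    [[9,0,3],0],
    [[12,0,3],0],
    [[14,0,3],0],
    [[16,0,3],0],
    [[16,0,3],0]
  ]
}}

```text
time: 26.25
tool_pos: [471.9, 104.1, 103.3]
tcp_rot: [-2.6, 88.7, -168.4]
ft_force: [-7.1, -1.3, 12.3]
finger_gap: -0.1
```

Call:
{"api": "move_arm", "payload": {
  "deltas": [
    [[2,0,0],0],
    [[4,0,0],0],
    [[4,0,0],0],
    [[4,0,0],0]
  ]
}}

```text
time: 26.75
tool_pos: [471.9, 104.0, 102.3]
tcp_rot: [-1.9, 88.7, -167.7]
ft_force: [-16.3, -4.0, 30.2]
finger_gap: -0.1
```

30 N against a hard stop, past the 14 N of the catch. Back off and check.

Call:
{"api": "move_arm", "payload": {
  "deltas": [
    [[-5,0,0],0],
    [[-30,0,0],0],
    [[-70,0,20],0],
    [[-110,30,50],0],
    [[-130,80,80],0],
    [[-130,130,100],0],
    [[-130,180,100],0],
    [[-130,230,100],0],
    [[-130,260,100],0],
    [[-130,260,100],0]
  ]
}}

```text
time: 28.0
tool_pos: [441.5, -173.6, 233.9]
tcp_rot: [-2.5, 88.6, -168.5]
ft_force: [-0.3, 0.4, 0.3]
finger_gap: -0.0
```

Run:
```python
from lid import *
plan(-97,0,102)
o=np.zeros((600,800,3),np.uint8)
for i,n in enumerate(('side','top')):
    p,d=snap(n,n+'12'); P=cloud(n,d)
    m=(d>0)&(abs(P[...,1])<8)&(P[...,0]<-40)&(P[...,0]>-120)&(P[...,2]>60)&(P[...,2]<160)
    Q=P[m]; print(n,'hasp zone (x,z):',sorted([(int(a),int(b)) for a,b in Q[:,[0,2]]])[::max(1,len(Q)//25)])
    m=(d>0)&(abs(P[...,1])>70)&(abs(P[...,1])<115)&(abs(P[...,0])<70)&(P[...,2]>40)
    print('lid z',np.percentile(P[m][:,2],[5,50,95]))
s=cv2.imread('pics/side12.png'); t=cv2.imread('pics/top12.png')
o[:,:400]=cv2.resize(s[100:400,190:390],(400,600)); o[:300,400:]=cv2.resize(t[165:300,220:400],(400,300)); o[300:,400:]=cv2.resize(t[190:300,380:520],(400,300))
cv2.imwrite('pics/c10.png',o)
```

```text
delta [ 129.8 -261.4 -100.4] turn -0.4 t [473. 104. 102.] now [ 442. -174.  234.] loc [-195.8 -261. ] gap -0.0 F [-0.3  0.4  0.3] j [-27. -11. 103.  -1.  89.  49.] time 28.0
side hasp zone (x,z): [(-115, 63), (-114, 77), (-111, 79), (-106, 84), (-102, 100), (-99, 99), (-97, 100), (-94, 97), (-91, 94), (-86, 82), (-83, 80), (-82, 93), (-79, 90), (-77, 90), (-73, 88), (-72, 90), (-68, 87), (-66, 90), (-63, 80), (-62, 93), (-59, 89), (-57, 82), (-55, 92), (-53, 88), (-50, 78), (-47, 95), (-42, 85)]
lid z [78.75207025 80.7090024  82.78369575]
top hasp zone (x,z): [(-115, 61), (-114, 81), (-111, 80), (-108, 82), (-106, 88), (-103, 88), (-101, 104), (-98, 96), (-96, 103), (-93, 103), (-90, 95), (-87, 90), (-84, 90), (-81, 89), (-79, 92), (-76, 90), (-73, 91), (-71, 90), (-68, 89), (-64, 85), (-62, 92), (-59, 89), (-57, 91), (-54, 92), (-51, 90), (-47, 90), (-45, 91), (-41, 86)]
lid z [77.54207145 80.52992074 83.43353787]
```

View pics/c10.png

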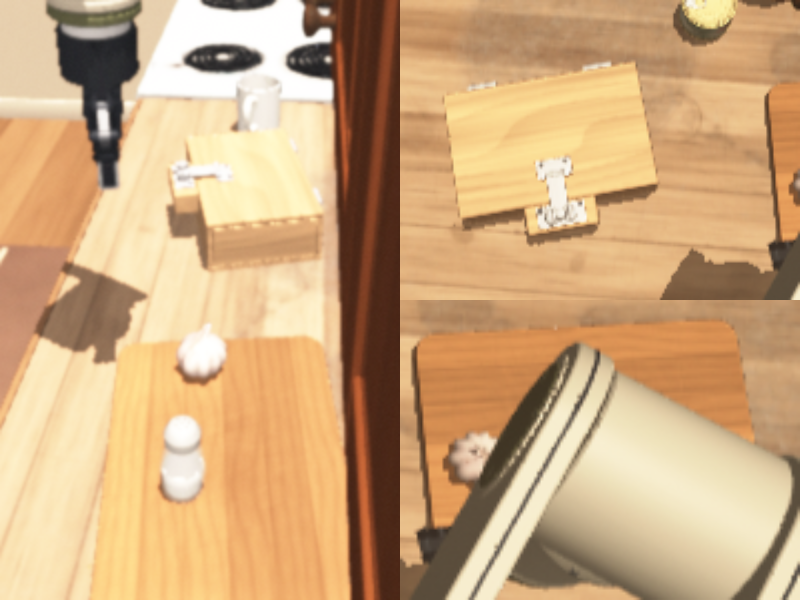

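The strap lies flat at 90 mm along its whole length, the stud top is at 103–104 mm (snapped home is 104) and the lid top at 80.6 mm. The shaker stands upright on the board and the robot is clear of everything.

```bash
python3 -c "
from bench import r
print(r.hand_in())"
```

```text
the job is handed in; nothing more can be done
None
```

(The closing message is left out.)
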